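# Put the hip demonstration set in order

## Robot

A 6-joint arm with a two-finger parallel gripper is mounted at the origin on the work surface. World frame = base frame: x ahead of the robot, y to its left, z up, the work surface at z = 0. Lengths are in mm, angles in rad, forces in N, time in s.
With the tool pointing down it reaches from about 275 to 1000 mm from the base axis. Payload 8.4 kg.
Tool frame: the origin (TCP) lies on the centre line of the jaws, within the pads' length; the fingertips stand 22 mm ahead of it and the grasp point (between the pads) lies 3 mm ahead of it; y points along the fingers, x is the direction in which the jaws open and shut, and the axes are right-handed (so a half turn about y gives the same grasp; the last joint's range is limited). The gripper opens to 85 mm and grips with 20 to 120 N. Pads are 22 mm wide; open, the fingers measure 114 mm over their backs; the gripper's body (76 mm by 85 mm) begins 54 mm behind the grasp point. The pads swing forward as they close: fully open they stand 13 mm farther back than shut.
Start: joints at [1.208, 0.353, 1.633, -0, 1.155, -0.002], TCP at [220.638, 584.762, 253.281] pointing down, gripper open.
Joint ranges: [-2.63, 2.63], [-0.92, 2.1], [0.06, 2.66], [-1.3, 4.44], [0, 2.69], [-3.02, 3.02]. Speed limits (rad/s): [2.22, 2.22, 2.79, 3.14, 3.14, 3.14].

## Interface

Orientations are given as [roll, pitch, yaw] about the fixed x, y, z axes, in that order (R = Rz(yaw) Ry(pitch) Rx(roll)).
In Python, from plant import robot, capture, outline_of gives the robot as it stands.
- The arm moves only by the tool jog_arm, never from a script. Its argument "moves" is a list of rows, each a list of 3 entries, a list of its own where there are three numbers: the shift along the tool's x, y, z in mm, then the turn, a rotation vector about the tool's x, y, z in rad, then the opening, from 0 (shut) to 1 (fully open). In form: [[[tx, ty, tz], [wx, wy, wz], claw], ...]. A call has 1 to 12 rows; each row is the pose to reach, as a shift and turn from the pose measured when the call began, along the tool's axes at that moment; what a row does not reach only later rows make up. A row lasts 1/8 s, in which the tool goes at most 62.5 mm and 10.7 degrees, less where a joint would pass 70% of its speed; a pose out of reach is approached as far as the arm can. A call with a gripper value outside its range is refused whole. The fingers move at their own pace and stop on an object; "force" is the grip in N (left out, the last holds). Time passes only in rows, so rows that repeat a pose let the fingers close. It gives the time, the measured TCP pose, the force and the opening at its end, in the units of the state.
- robot.state(): the state, without advancing time (a new reading comes with each control period).
- capture(name): name is "scene" or "top" or "wrist"; returns a dict with "pixels" (400x640x3 uint8, red, green, blue), "z_map" (400x640 float32, mm along the optical axis (not along the pixel's ray), 0 where there is no reading), "K" (3x3 intrinsics, pixels), "extrinsics" (4x4, takes a point from camera to world coordinates). Camera axes: x right, y down, z forward; pixel columns grow to the right and rows downward; lengths in mm; the calibration is good to about 2 mm. The wrist camera is an equidistant fisheye: a pixel r from the principal point sees the ray r / f radians off the axis. A picture is of the moment at which its call begins.
- robot.sign_off(): hands the job in, once; it reports no verdict.
Trained networks look in a picture, given as the dict that the camera call returned (one of the last four; its "shot" number tells which), for a name from the list of things; names that differ only in an ending like _2 or _b are one class to them, and where a whole thing is asked for, a point or a joint stands for the part that bears it (a point fixed in the world has none). Each returns a list of dicts, best first, with "confidence" (0 to 1); they miss things now and then, are a little off and sometimes report something else, mostly with a low value. They report only what shows in the picture. A call takes as long as a camera call. They do not tell look-alikes from the thing itself.
- outline_of(picture, name): "pixels" (400x640 bool, what is visible of it) and "extent" ([left, top, right, bottom] in pixels, round what is visible of it).
The state is a dict: "time": time; "qpos": joint angles; "qd": joint speeds; "effort": joint torques, N m; "eef_pos": TCP position; "orientation": TCP orientation; "ft_force": force on the tool from outside, world axes, zero at the start; "ft_torque": the same for the moment, N m; "gripper_width": opening from 0.0 (shut) to 1.0 (fully open).
Only numpy, scipy, OpenCV 4.12 (cv2) and the standard library are available. Lean on these libraries where they do the work, as an engineer would, in place of code of your own. Each camera call takes 0.05 s, during which the arm holds its last target. There are 200 camera calls.

## Task

Put the hip demonstration set in order: stand the three trial heads upright on the row of marks by size, centred, the smallest on the one-dot mark, the middle one on two dots and the largest on three dots. Lay the left-hand and the right-hand angle plate flat, blade up, each in the tray whose floor shows its own outline, and leave everything released and at rest.

Things in the scene. Friction and masses are not known exactly. Their poses are not given: they have to be found in the camera images.
- head_small: Yellow plastic trial head of a hip set: a dome on a flat foot, 30 mm in diameter and 27 mm high; its side is straight and upright from 6 to 14 mm above the foot. Loose, standing dome up; foot 22 mm across. Origin: centre of the foot's underside; z up along its axis. Under 0.15 kg.
- head_medium: Blue plastic trial head of a hip set: a dome on a flat foot, 40 mm in diameter and 36 mm high; its side is straight and upright from 8 to 18 mm above the foot. Loose, standing dome up; foot 29 mm across. Origin: centre of the foot's underside; z up along its axis. Under 0.15 kg.
- head_large: Green plastic trial head of a hip set: a dome on a flat foot, 50 mm in diameter and 45 mm high; its side is straight and upright from 10 to 22 mm above the foot. Loose, standing dome up; foot 36 mm across. Origin: centre of the foot's underside; z up along its axis. Under 0.15 kg.
- plate_left: Left-hand steel angle plate, loose, flat: bar 70 (its x) x 18 x 5 mm; at its +x end a foot 20 mm wide sticks out to +y, 31 mm from the centre line (seen from above, looking along the bar to the foot, it points left). Grip: upright blade on mid-bar, 30 mm along x, 10 mm thick along y, 5 to 33 mm above the underside. Origin: mid-bar underside, below the blade's centre; z up. About 0.1 kg.
- plate_right: Right-hand steel angle plate, loose, flat: bar 70 (its x) x 18 x 5 mm; at its +x end a foot 20 mm wide sticks out to -y, 31 mm from the centre line (seen from above, looking along the bar to the foot, it points right). Grip: upright blade on mid-bar, 30 mm along x, 10 mm thick along y, 5 to 33 mm above the underside. Origin: mid-bar underside, below the blade's centre; z up. About 0.1 kg.
- mark_1: Fixed round grey pad with white centre, 56 mm across, 3 mm thick, with 1 black dot on a white tab on its robot side: for the smallest head. In a row of three, 90 mm apart, on a board 12 mm high; one and three dots at the ends, either way round. Origin: centre of the underside, on the board; the head stands on the pad's top, 3 mm above it. y along the row, x away from the robot, z up.
- mark_2: Fixed round grey pad with white centre, 56 mm across, 3 mm thick, with 2 black dots on a white tab on its robot side: for the middle head. In a row of three, 90 mm apart, on a board 12 mm high; one and three dots at the ends, either way round. Origin: centre of the underside, on the board; the head stands on the pad's top, 3 mm above it. y along the row, x away from the robot, z up.
- mark_3: Fixed round grey pad with white centre, 56 mm across, 3 mm thick, with 3 black dots on a white tab on its robot side: for the largest head. In a row of three, 90 mm apart, on a board 12 mm high; one and three dots at the ends, either way round. Origin: centre of the underside, on the board; the head stands on the pad's top, 3 mm above it. y along the row, x away from the robot, z up.
- bin_left: Fixed low white open tray for the left-hand plate, 150 mm (its x) x 120 mm (its y), 30 mm high, walls and floor 4 mm thick, with a black outline of the left-hand plate drawn on its floor (foot at the +x end, towards +y). Origin: centre of its underside; z up. The plate fits in at any yaw.
- bin_right: Fixed low white open tray for the right-hand plate, 150 mm (its x) x 120 mm (its y), 30 mm high, walls and floor 4 mm thick, with a black outline of the right-hand plate drawn on its floor (foot at the +x end, towards -y). Origin: centre of its underside; z up. The plate fits in at any yaw.
Mind the look-alikes: they are no part of the job. What is shaped like the plate_right but red is not meant. Of the things shaped like the head_medium, the blue one is meant.

How it is judged (in metres and radians):
At the end, for the whole second after the job is handed in: Each head stands upright (within 0.15 rad) on its own mark, its axis within 14 mm of the mark's centre: small on one dot, medium on two, large on three. Each plate lies flat (within 0.15 rad), blade up, on the floor of its own tray, inside the walls. All are at rest (horizontal distance between head_small and mark_1 below 0.014 m and z of head_small in the frame of mark_1 between 0 and 0.008 m and angle between each of head_small, head_medium, head_large, plate_left, plate_right's own z axis and vertical below 0.15 rad and linear speed of each of head_small, head_medium, head_large, plate_left, plate_right below 0.02 m/s and horizontal distance between head_medium and mark_2 below 0.014 m and z of head_medium in the frame of mark_2 between 0 and 0.008 m and horizontal distance between head_large and mark_3 below 0.014 m and z of head_large in the frame of mark_3 between 0 and 0.008 m and x of plate_left in the frame of bin_left between -0.066 and 0.066 m and y of plate_left in the frame of bin_left between -0.051 and 0.051 m and z of plate_left in the frame of bin_left between 0 and 0.012 m and x of plate_right in the frame of bin_right between -0.066 and 0.066 m and y of plate_right in the frame of bin_right between -0.051 and 0.051 m and z of plate_right in the frame of bin_right between 0 and 0.012 m); the robot touches nothing.
It also fails if it takes over 128 s, if anything falls off the work surface, if the arm or the gripper's body presses on something with over 40 N, if the wrist force passes 120 N, or if a joint passes its speed limit or range.

## Working session

There is one attempt and no reset: what is moved stays moved. The work goes in short steps, Python scripts to look and compute and a tool call to move; the robot and the scene stay as the last step left them, time stands still between calls to the robot, and variables do not carry over. Pictures are saved under pics/ and viewed, about 12 in all and at most 16, crops included, and the job is handed in when it is done.

Besides the shell and the picture viewer there is one more tool, called after "Request:" by a JSON object that holds its "api" and its "payload", one argument or row to a line. jog_arm: Moves the arm, as the interface text tells. Its arguments: {"type":"object","properties":{"moves":{"type":"array"},"force":{"type":"number"}},"required":["moves"]}

```bash
mkdir -p pics; ls
python3 - <<'E'
from plant import robot,capture
import cv2,numpy as np
print(robot.state())
for n in("top","scene"):
    c=capture(n); cv2.imwrite(f"pics/{n}0.png",c["pixels"][...,::-1]); print(n,c["K"],c["extrinsics"],c["shot"])
    np.savez(f"{n}0.npz",**{k:c[k] for k in("pixels","z_map","K","extrinsics")})
E
```

```text
pics
{'time': 0.0, 'qpos': array([ 1.20762961e+00,  3.53664206e-01,  1.63411047e+00,  1.63632261e-05,
        1.15520131e+00, -2.41260603e-03]), 'qd': array([-0.00135957, -0.0021067 , -0.00078685,  0.00016124,  0.00091629,
        0.0008059 ]), 'effort': array([ 4.55998861e-04, -6.05255485e+01, -3.42073417e+01,  1.45182707e-04,
        9.42239247e-03, -4.64946515e-05]), 'eef_pos': array([220.46146159, 584.36337631, 252.56175395]), 'orientation': array([-1.57077803e+00,  1.38329589e-03,  1.21003562e+00]), 'ft_force': array([ 0.69471888, -0.01863927, -0.04858547]), 'ft_torque': array([0.02868378, 0.00795758, 0.00831843]), 'gripper_width': 1.0026893023308172}
top [[514.17823011   0.         318.19732364]
 [  0.         514.17823011 197.2713757 ]
 [  0.           0.           1.        ]] [[ 1.65173568e-02 -9.85982544e-01  1.66028912e-01  3.04189385e+02]
 [-9.99761850e-01 -1.39177487e-02  1.68089156e-02 -1.90967771e+00]
 [-1.42625487e-02 -1.66267011e-01 -9.85977617e-01  1.19841778e+03]
 [ 0.00000000e+00  0.00000000e+00  0.00000000e+00  1.00000000e+00]] 1
scene [[503.00014039   0.         322.1096881 ]
 [  0.         503.00014039 193.95614817]
 [  0.           0.           1.        ]] [[-6.18840880e-02  5.14647371e-01 -8.55165740e-01  1.70441461e+03]
 [ 9.98033710e-01  4.04527003e-02 -4.78778887e-02  5.35376352e+01]
 [ 9.95353394e-03 -8.56447116e-01 -5.16138803e-01  7.79113710e+02]
 [ 0.00000000e+00  0.00000000e+00  0.00000000e+00  1.00000000e+00]] 2
```

View pics/top0.png

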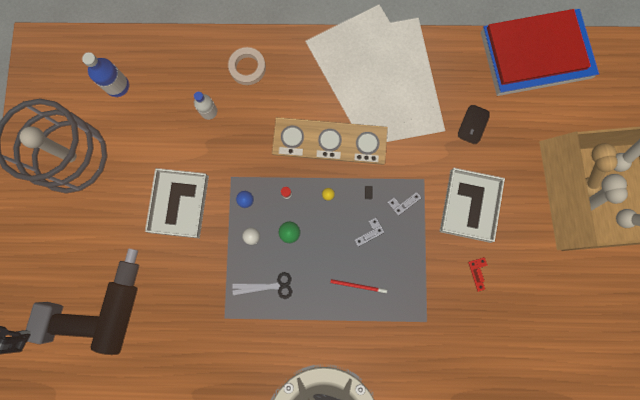

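View pics/scene0.png

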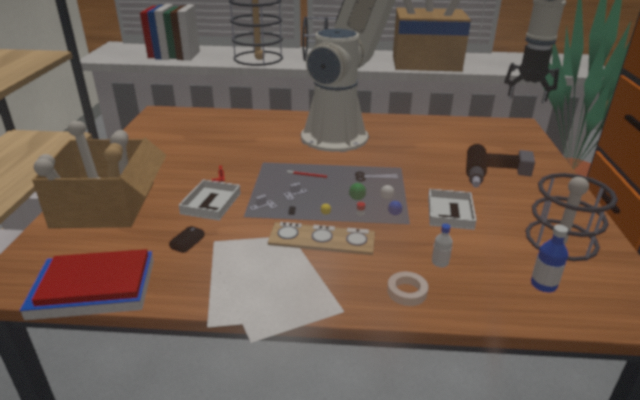

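Run:
```python
import cv2,numpy as np
im=np.load("top0.npz")["pixels"][...,::-1]
def c(x,y,w,h,s): return cv2.resize(im[y:y+h,x:x+w],(w*s,h*s),interpolation=cv2.INTER_CUBIC)
a=np.hstack([c(350,182,80,70,5),c(230,182,80,70,5)])
b=np.hstack([c(140,165,70,75,3)[:210],c(438,165,70,75,3)[:210],c(270,115,120,52,3)])
b=np.pad(b[:,:800] if b.shape[0]==210 else b,((0,0),(0,0),(0,0))) if 0 else None
r2=np.zeros((225,800,3),np.uint8)
r2[:225,:210]=c(140,165,70,75,3); r2[:225,215:425]=c(438,165,70,75,3); r2[:156,430:790]=c(270,115,120,52,3)
cv2.imwrite("pics/crop1.png",np.vstack([a,r2]))
```

```text
Traceback (most recent call last):
ValueError: all the input array dimensions except for the concatenation axis must match exactly, but along dimension 0, the array at index 0 has size 210 and the array at index 2 has size 156
```

Run:
```python
import cv2,numpy as np
im=np.load("top0.npz")["pixels"][...,::-1]
def c(x,y,w,h,s): return cv2.resize(im[y:y+h,x:x+w],(w*s,h*s),interpolation=cv2.INTER_CUBIC)
a=np.hstack([c(350,182,80,70,5),c(230,182,80,70,5)])
r2=np.zeros((225,800,3),np.uint8)
r2[:225,:210]=c(140,165,70,75,3); r2[:225,215:425]=c(438,165,70,75,3); r2[:156,430:790]=c(270,115,120,52,3)
cv2.imwrite("pics/crop1.png",np.vstack([a,r2]))
```

```text
(no output)
```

View pics/crop1.png

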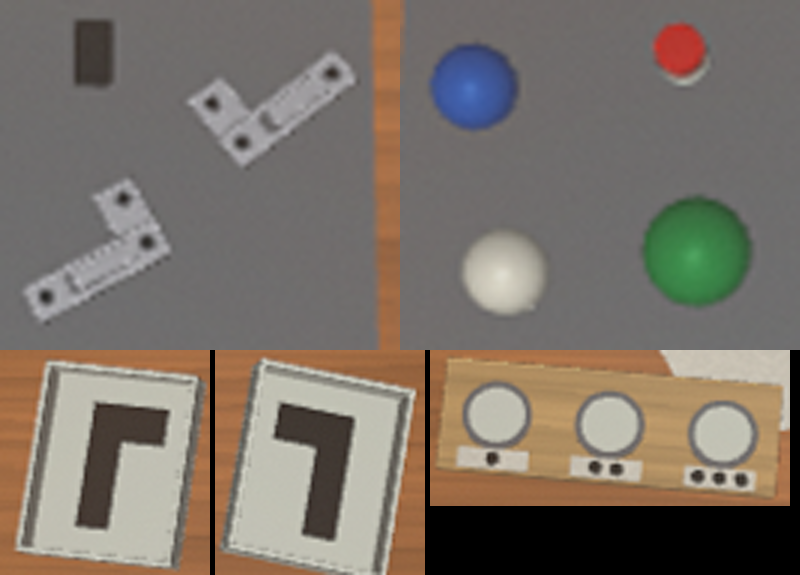

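```bash
cat > h.py <<'E'
import numpy as np,cv2
from scipy.spatial.transform import Rotation as R
def ray(c,u,v,z):
    "world point of pixel(s) on plane z"
    K,T=c["K"],c["extrinsics"]; d=np.stack([(u-K[0,2])/K[0,0],(v-K[1,2])/K[1,1],np.ones_like(u*1.)],-1)@T[:3,:3].T
    o=T[:3,3]; return o+d*((z-o[2])/d[...,2])[...,None]
def cloud(c):
    K,T=c["K"],c["extrinsics"]; v,u=np.mgrid[:400,:640].astype(float); Z=c["z_map"]
    return np.stack([(u-K[0,2])/K[0,0]*Z,(v-K[1,2])/K[1,1]*Z,Z],-1)@T[:3,:3].T+T[:3,3]
def go(x,y,z,yaw=None):
    "tool-frame shift and turn to world TCP target, pointing down"
    from plant import robot
    s=robot.state(); r=R.from_euler("xyz",s["orientation"]); yaw=s["orientation"][2] if yaw is None else yaw
    t=R.from_euler("xyz",[-np.pi/2,0,yaw])
    print(np.round(r.inv().apply(np.array([x,y,z])-s["eef_pos"]),1),np.round((r.inv()*t).as_rotvec(),3),"yaw",round(yaw,3),"q",np.round(s["qpos"],2),"t",round(s["time"],2))
HEADS=dict(yellow=(27,15,(20,35)),blue=(36,20,(108,125)),green=(45,25,(50,75)))
def blobs(c,h0,h1,smin=90,roi=(140,110,510,300)):
    hsv=cv2.cvtColor(c["pixels"],cv2.COLOR_RGB2HSV); m=cv2.inRange(hsv,(h0,smin,30),(h1,255,255))
    k=np.zeros_like(m); x0,y0,x1,y1=roi; k[y0:y1,x0:x1]=1
    n,l,s,ce=cv2.connectedComponentsWithStats(m*k); return [(s[i,4],ce[i],s[i,:4]) for i in range(1,n) if s[i,4]>40]
def heads(c):
    for n,(h,r,(a,b)) in HEADS.items():
        for A,p,bb in blobs(c,a,b): print(n,A,p.round(1),bb,ray(c,p[0],p[1],h-r).round(1))
def blades(c,roi):
    P=cloud(c); x0,y0,x1,y1=roi; Q=P[y0:y1,x0:x1].reshape(-1,3); return Q
E
python3 - <<'E'
from h import *
from plant import capture,outline_of
c=dict(np.load("top0.npz")); heads(c); P=cloud(c)
for n,(x0,y0,x1,y1) in dict(right=(385,190,424,217),left=(352,217,387,248)).items():
    Q=P[y0:y1,x0:x1].reshape(-1,3); print(n,"zmin/max",np.percentile(Q[:,2],[1,50,99]))
    for lo in (3,20):
        q=Q[Q[:,2]>lo]; rc=cv2.minAreaRect(q[:,:2].astype(np.float32)); print(lo,len(q),q.mean(0).round(1),rc)
t=capture("top")
for n in("mark_1","mark_2","mark_3","bin_left","bin_right","plate_left","plate_right","head_medium","head_small","head_large"):
    for o in outline_of(t,n):
        v,u=np.nonzero(o["pixels"]); pts=ray(t,u.astype(float),v.astype(float),{"m":15,"b":30,"p":5,"h":15}[n[0]])
        print(n,round(o["confidence"],2),o["extent"],pts.mean(0).round(1),[np.round(k,1) for k in cv2.minAreaRect(pts[:,:2].astype(np.float32))])
# white mark centres
for u,v in((292,137),(330,140),(367,144)):
    g=t["pixels"][v-9:v+9,u-9:u+9].min(-1)>165; n,l,s,ce=cv2.connectedComponentsWithStats(g.astype(np.uint8)); i=1+np.argmax(s[1:,4]); p=ce[i]+[u-9,v-9]; print(s[i,4],p,ray(t,p[0],p[1],15).round(1),P[v,u])
# black outlines in bins
for x0,y0,x1,y1 in((145,168,210,240),(440,168,505,243)):
    g=t["pixels"][y0:y1,x0:x1].max(-1)<80; n,l,s,ce=cv2.connectedComponentsWithStats(g.astype(np.uint8)); i=1+np.argmax(s[1:,4]); vv,uu=np.nonzero(l==i)
    pp=ray(t,uu+x0+0.,vv+y0+0.,4); print(s[i],pp.mean(0),cv2.minAreaRect(pp[:,:2].astype(np.float32)))
E
```

```text
yellow 130 [327.7 193.9] [322 188  13  13] [512.3  -3.9  12. ]
blue 218 [244.2 198.9] [236 191  17  17] [497.  191.1  16. ]
green 341 [288.8 231.9] [279 222  21  21] [420.8  84.4  20. ]
right zmin/max [-4.30522729  1.52444496 35.20793644]
3 346 [ 492.7 -180.1   16.8] ((433.5300598144531, -100.16764831542969), (95.24967956542969, 310.58331298828125), 35.7269401550293)
20 65 [ 486.7 -183.7   67.5] ((405.89532470703125, -99.36847686767578), (11.050771713256836, 281.50860595703125), 43.973609924316406)
left zmin/max [-4.46780211  1.52821419 35.59816587]
3 360 [421.9 -99.4  26.6] ((377.34759521484375, -82.36937713623047), (90.80116271972656, 197.6326141357422), 66.95489501953125)
20 68 [407.8 -93.7 118.2] ((368.46173095703125, -54.42088317871094), (15.884177207946777, 165.2306365966797), 45.259639739990234)
mark_1 0.89 [280.2, 127.6, 304.0, 156.2] [639.3  83.5  15. ] [array([640.6,  83.6]), array([55.3, 70.2]), np.float64(85.8)]
mark_1 0.84 [353.9, 132.5, 377.7, 161.2] [626.2 -96.1  15. ] [array([627.5, -96. ]), array([55.1, 71.6]), np.float64(86.8)]
mark_1 0.8 [314.5, 127.7, 342.8, 159.7
[... 1910 characters left out ...]
, 240.6] [421.4  84.3  15. ] [array([421.2,  84.4]), array([46.3, 46.4]), np.float64(0.9)]
243 [291.86831276 136.08641975] [650.5  83.5  15. ] [648.85143307  83.25819851  12.85852522]
251 [329.50996016 139.38247012] [643.5  -6.3  15. ] [641.53560967  -7.51501103  16.51295961]
245 [367.17142857 142.67346939] [636.5 -95.8  15. ] [633.55792293 -95.48902159  13.90232599]
[ 21  15  30  41 561] [496.20571499 351.66810513   4.        ] ((485.6769104003906, 343.8283996582031), (57.37471389770508, 96.9218978881836), 84.78480529785156)
[ 18  15  26  45 580] [ 500.41632    -343.09031568    4.        ] ((492.63861083984375, -332.41229248046875), (57.25093460083008, 96.96163177490234), 78.73651885986328)
```

Run:
```python
from h import *
c=dict(np.load("top0.npz")); P=cloud(c); hsv=cv2.cvtColor(c["pixels"],cv2.COLOR_RGB2HSV)
for n,(x0,y0,x1,y1) in dict(right=(385,190,424,217),left=(352,217,387,248)).items():
    Q=P[y0:y1,x0:x1].reshape(-1,3)
    q=Q[(Q[:,2]>22)&(Q[:,2]<40)]; print(n,len(q),q.mean(0).round(1),np.median(q,0).round(1),cv2.minAreaRect(q[:,:2].astype(np.float32)))
    g=(c["pixels"][y0:y1,x0:x1].min(-1)>125).astype(np.uint8); k,l,s,ce=cv2.connectedComponentsWithStats(g); i=1+np.argmax(s[1:,4]); v,u=np.nonzero(l==i)
    pp=ray(c,u+x0+0.,v+y0+0.,5.); r=cv2.minAreaRect(pp[:,:2].astype(np.float32)); print(" sil",s[i],r,cv2.boxPoints(r).round(0).tolist())
for u,v in((292,137),(330,140),(367,144)):
    a=c["pixels"][v-14:v+14,u-16:u+16].min(-1); g=(a>165).astype(np.uint8); n,l,s,ce=cv2.connectedComponentsWithStats(g); i=l[14,16]; p=ce[i]+[u-16,v-14]; b=s[i,:2]+s[i,2:4]/2-.5+[u-16,v-14]
    print(s[i],p,b,ray(c,*p,15).round(1))
```

```text
right 60 [ 492.8 -189.6   32.1] [ 492.7 -189.6   32.4] ((493.3440856933594, -190.27996826171875), (9.688886642456055, 29.468101501464844), 36.91107177734375)
 sil [  2   2  34  23 277] ((502.4732666015625, -182.95919799804688), (40.198936462402344, 70.36104583740234), 38.183624267578125) [[465.0, -168.0], [508.0, -223.0], [540.0, -198.0], [497.0, -143.0]]
left 62 [ 416.1 -101.1   32.6] [ 415.6 -101.1   33. ] ((416.30902099609375, -101.32270812988281), (9.979084014892578, 30.18422508239746), 29.212902069091797)
 sil [  3   1  29  28 282] ((425.98846435546875, -95.10700225830078), (39.70977020263672, 70.74905395507812), 29.017562866210938) [[391.0, -74.0], [426.0, -136.0], [461.0, -116.0], [426.0, -55.0]]
[  7   5  18  17 244] [291.89754098 136.10655738] [291.5 136. ] [650.4  83.4  15. ]
[  7   5  18  18 251] [329.50996016 139.38247012] [329.5 139.5] [643.5  -6.3  15. ]
[  8   4  18  18 255] [367.38431373 142.53333333] [367.5 142.5] [636.9 -96.3  15. ]
```

Run:
```python
from h import *
go(497,191,120,0.8)
```

```text
[-270.9  133.3 -397.6] [-0.    0.41 -0.  ] yaw 0.8 q [ 1.21  0.35  1.63  0.    1.16 -0.  ] t 0.65
```

Request:
{"api": "jog_arm", "payload": {
  "moves": [
    [[-271, 40, -398], [0, 0.41, 0], 1],
    [[-271, 40, -398], [0, 0.41, 0], 1],
    [[-271, 40, -398], [0, 0.41, 0], 1],
    [[-271, 40, -398], [0, 0.41, 0], 1],
    [[-271, 40, -398], [0, 0.41, 0], 1],
    [[-271, 40, -398], [0, 0.41, 0], 1],
    [[-271, 40, -398], [0, 0.41, 0], 1],
    [[-271, 40, -398], [0, 0.41, 0], 1],
    [[-271, 133, -398], [0, 0.41, 0], 1],
    [[-271, 133, -398], [0, 0.41, 0], 1],
    [[-271, 133, -398], [0, 0.41, 0], 1],
    [[-271, 133, -398], [0, 0.41, 0], 1]
  ]
}}

```text
time: 2.15
eef_pos: [498.1, 191.2, 121.5]
orientation: [-1.571, -0.001, 0.8]
ft_force: [-0.8, -0.6, 0.7]
gripper_width: 1.002
```

Run:
```python
from h import *
from plant import capture
c=capture("wrist"); cv2.imwrite("pics/w1.png",c["pixels"][...,::-1])
go(497,191,27,0.8)
```

```text
[-1.4 94.9  0.9] [0.001 0.    0.002] yaw 0.8 q [ 0.36  0.38  1.94  0.    0.82 -0.44] t 2.2
```

View pics/w1.png

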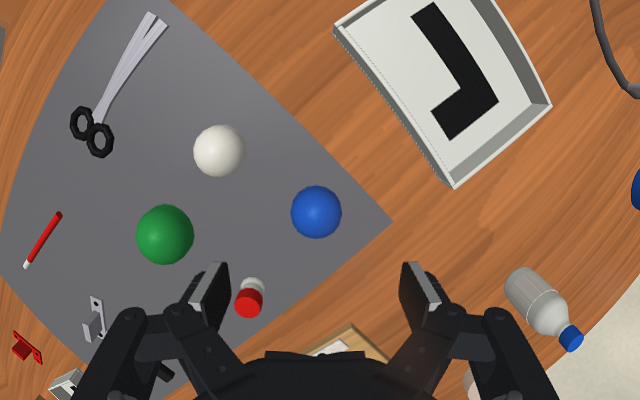

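Request:
{"api": "jog_arm", "payload": {
  "moves": [
    [[-1, 50, 1], [0, 0, 0], 1],
    [[-1, 94, 1], [0, 0, 0], 1],
    [[-1, 95, 1], [0, 0, 0], 1],
    [[-1, 95, 1], [0, 0, 0], 0.3],
    [[-1, 95, 1], [0, 0, 0], 0.2],
    [[-1, 95, 1], [0, 0, 0], 0.2],
    [[-1, 95, 1], [0, 0, 0], 0.2],
    [[-1, 95, 1], [0, 0, 0], 0.2],
    [[-1, 95, 1], [0, 0, 0], 0.2],
    [[-1, 95, 1], [0, 0, 0], 0.2]
  ],
  "force": 30
}}

```text
time: 3.45
eef_pos: [498.4, 191.9, 28.8]
orientation: [-1.573, -0.005, 0.8]
ft_force: [-1.9, -0.5, 11.1]
gripper_width: 0.452
```

Request:
{"api": "jog_arm", "payload": {
  "moves": [
    [[0, -20, 0], [0, 0, 0], 0.2],
    [[0, -70, 0], [0, 0, 0], 0.2],
    [[0, -90, 0], [0, 0, 0], 0.2],
    [[0, -90, 0], [0, 0, 0], 0.2]
  ]
}}

```text
time: 3.95
eef_pos: [499.3, 192.2, 121.1]
orientation: [-1.575, -0.009, 0.8]
ft_force: [-0.8, -1.0, -0.8]
gripper_width: 0.45
```

Run:
```python
from h import *
from plant import capture
c=capture("wrist"); cv2.imwrite("pics/w2.png",c["pixels"][...,::-1])
go(643.5,-6.3,80,0.8)
```

```text
[ -41.4   40.2 -242. ] [0.003 0.    0.007] yaw 0.8 q [ 0.36  0.38  1.94  0.    0.81 -0.44] t 4.0
```

View pics/w2.png

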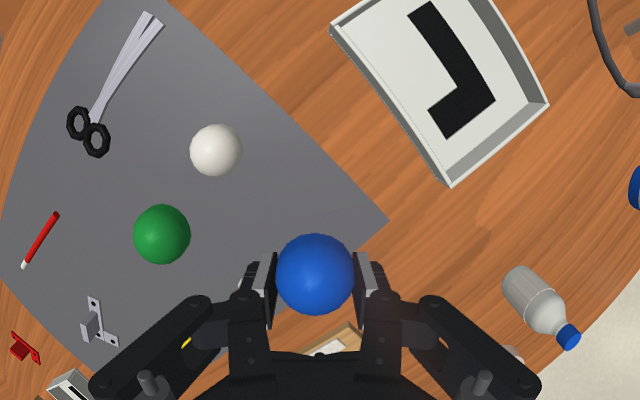

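Request:
{"api": "jog_arm", "payload": {
  "moves": [
    [[-10, 0, -60], [0, 0, 0], 0.2],
    [[-21, 0, -120], [0, 0, 0], 0.2],
    [[-31, 0, -180], [0, 0, 0], 0.2],
    [[-41, 10, -242], [0, 0, 0.007], 0.2],
    [[-41, 40, -242], [0.003, 0, 0.007], 0.2],
    [[-41, 40, -242], [0.003, 0, 0.007], 0.2],
    [[-41, 40, -242], [0.003, 0, 0.007], 0.2]
  ]
}}

```text
time: 4.88
eef_pos: [643.0, -5.5, 79.8]
orientation: [-1.57, 0.001, 0.801]
ft_force: [0.8, -0.2, -0.6]
gripper_width: 0.449
```

Run:
```python
from h import *
go(643.5,-6.3,45,0.8)
```

```text
[-0.2 34.8 -0.9] [-0.001  0.001 -0.001] yaw 0.8 q [-0.01  0.58  1.71 -0.    0.85 -0.81] t 4.88
```

Request:
{"api": "jog_arm", "payload": {
  "moves": [
    [[0, 20, -1], [0, 0, 0], 0.2],
    [[0, 30, -1], [0, 0, 0], 0.2],
    [[0, 34, -1], [0, 0, 0], 0.2],
    [[0, 35, -1], [0, 0, 0], 0.2],
    [[0, 36, -1], [0, 0, 0], 0.2],
    [[0, 36, -1], [0, 0, 0], 0.2]
  ]
}}

```text
time: 5.62
eef_pos: [644.0, -6.2, 44.2]
orientation: [-1.57, 0.001, 0.801]
ft_force: [-0.7, 0.6, -0.8]
gripper_width: 0.447
```

Request:
{"api": "jog_arm", "payload": {
  "moves": [
    [[0, 1, 0], [0, 0, 0], 0.2],
    [[0, 1, 0], [0, 0, 0], 0.2],
    [[0, 1, 0], [0, 0, 0], 0.6],
    [[0, 1, 0], [0, 0, 0], 0.9],
    [[0, 1, 0], [0, 0, 0], 0.9],
    [[0, 1, 0], [0, 0, 0], 0.9],
    [[0, -50, 0], [0, 0, 0], 0.9],
    [[0, -90, 0], [0, 0, 0], 1],
    [[0, -90, 0], [0, 0, 0], 1]
  ]
}}

```text
time: 6.75
eef_pos: [646.4, -6.2, 137.8]
orientation: [-1.575, -0.004, 0.801]
ft_force: [0.7, 0.3, -0.4]
gripper_width: 0.999
```

Run:
```python
from h import *
go(421,84.4,120,0)
```

```text
[-91.9  16.5 225. ] [0.002 0.801 0.005] yaw 0 q [-0.01  0.5   1.68 -0.    0.95 -0.81] t 6.75
```

Request:
{"api": "jog_arm", "payload": {
  "moves": [
    [[-23, 5, 56], [0, 0.2, 0], 1],
    [[-46, 8, 112], [0, 0.4, 0], 1],
    [[-69, 12, 168], [0, 0.55, 0], 1],
    [[-92, 16, 225], [0.002, 0.7, 0.005], 1],
    [[-92, 16, 225], [0.002, 0.8, 0.005], 1],
    [[-92, 16, 225], [0.002, 0.8, 0.005], 1],
    [[-92, 16, 225], [0.002, 0.8, 0.005], 1]
  ]
}}

```text
time: 7.62
eef_pos: [421.4, 84.2, 120.3]
orientation: [-1.571, -0.0, 0.003]
ft_force: [0.5, -0.0, 0.5]
gripper_width: 0.999
```

Run:
```python
from h import *
go(421,84.4,34,0)
```

```text
[-0.5 86.3  0.2] [0.    0.003 0.   ] yaw 0 q [ 0.19  0.25  2.15 -0.    0.74  0.19] t 7.62
```

Request:
{"api": "jog_arm", "payload": {
  "moves": [
    [[0, 50, 0], [0, 0, 0], 1],
    [[0, 86, 0], [0, 0, 0], 1],
    [[0, 86, 0], [0, 0, 0], 1],
    [[0, 86, 0], [0, 0, 0], 0.4],
    [[0, 86, 0], [0, 0, 0], 0.3],
    [[0, 86, 0], [0, 0, 0], 0.3],
    [[0, 86, 0], [0, 0, 0], 0.3],
    [[0, 86, 0], [0, 0, 0], 0.3],
    [[0, 86, 0], [0, 0, 0], 0.3]
  ]
}}

```text
time: 8.75
eef_pos: [422.6, 84.4, 36.0]
orientation: [-1.571, -0.003, 0.003]
ft_force: [-1.2, -1.7, 9.2]
gripper_width: 0.56
```

Request:
{"api": "jog_arm", "payload": {
  "moves": [
    [[0, -30, 0], [0, 0, 0], 0.3],
    [[0, -90, 0], [0, 0, 0], 0.3],
    [[0, -90, 0], [0, 0, 0], 0.3],
    [[0, -90, 0], [0, 0, 0], 0.3]
  ]
}}

```text
time: 9.25
eef_pos: [422.4, 84.4, 126.6]
orientation: [-1.57, -0.005, 0.003]
ft_force: [-0.2, -0.3, -1.9]
gripper_width: 0.562
```

Run:
```python
from h import *
go(636.7,-96,90,0)
```

```text
[ 213.6   37.6 -181. ] [-0.001  0.003  0.005] yaw 0 q [ 0.19  0.23  2.15 -0.    0.75  0.19] t 9.25
```

Request:
{"api": "jog_arm", "payload": {
  "moves": [
    [[43, 0, -36], [0, 0, 0.005], 0.3],
    [[86, 0, -72], [0, 0, 0.005], 0.3],
    [[129, 0, -108], [0, 0, 0.005], 0.3],
    [[172, 0, -145], [0, 0, 0.005], 0.3],
    [[214, 0, -181], [0, 0, 0.005], 0.3],
    [[214, 38, -181], [0, 0, 0.005], 0.3],
    [[214, 38, -181], [0, 0, 0.005], 0.3],
    [[214, 38, -181], [0, 0, 0.005], 0.3]
  ]
}}

```text
time: 10.25
eef_pos: [636.2, -95.5, 89.1]
orientation: [-1.57, 0.002, 0.003]
ft_force: [0.1, 0.5, -1.8]
gripper_width: 0.567
```

Run:
```python
from h import *
go(636.7,-96,50.5,0)
```

```text
[ 0.6 38.6 -0.5] [-0.001  0.003 -0.002] yaw 0 q [-0.15  0.57  1.71  0.    0.87 -0.16] t 10.25
```

Request:
{"api": "jog_arm", "payload": {
  "moves": [
    [[0, 25, 0], [0, 0, 0], 0.3],
    [[0, 35, 0], [0, 0, 0], 0.3],
    [[0, 38, 0], [0, 0, 0], 0.3],
    [[0, 38.5, 0], [0, 0, 0], 0.3],
    [[0, 38.5, 0], [0, 0, 0], 0.3],
    [[0, 38.5, 0], [0, 0, 0], 0.8],
    [[0, 38.5, 0], [0, 0, 0], 1],
    [[0, 38.5, 0], [0, 0, 0], 1],
    [[0, 38.5, 0], [0, 0, 0], 1],
    [[0, 0, 0], [0, 0, 0], 1],
    [[0, -50, 0], [0, 0, 0], 1],
    [[0, -50, 0], [0, 0, 0], 1]
  ]
}}

```text
time: 11.75
eef_pos: [639.0, -96.0, 143.3]
orientation: [-1.571, -0.005, 0.003]
ft_force: [-0.0, 0.6, -0.2]
gripper_width: 1.002
```

Run:
```python
from h import *
go(512.3,-3.9,100,0)
```

```text
[-126.6   42.6   92.5] [0.    0.003 0.005] yaw 0 q [-0.15  0.5   1.68  0.    0.96 -0.16] t 11.75
```

Request:
{"api": "jog_arm", "payload": {
  "moves": [
    [[-45, 5, 33], [0, 0, 0.005], 1],
    [[-90, 10, 66], [0, 0, 0.005], 1],
    [[-127, 43, 93], [0, 0, 0.005], 0.9],
    [[-127, 43, 93], [0, 0, 0.005], 0.9],
    [[-127, 43, 93], [0, 0, 0.005], 0.9],
    [[-127, 43, 93], [0, 0, 0.005], 0.9]
  ]
}}

```text
time: 12.5
eef_pos: [513.4, -3.9, 100.1]
orientation: [-1.571, -0.002, 0.003]
ft_force: [0.1, -0.4, 0.0]
gripper_width: 0.903
```

Run:
```python
from h import *
go(512.3,-3.9,25,0)
```

```text
[-1.2 75.1 -0. ] [0.    0.003 0.002] yaw 0 q [-0.01  0.39  1.99 -0.    0.76 -0.01] t 12.5
```

Request:
{"api": "jog_arm", "payload": {
  "moves": [
    [[-1, 45, 0], [0, 0, 0], 0.9],
    [[-1, 75, 0], [0, 0, 0], 0.9],
    [[-1, 75, 0], [0, 0, 0], 0.9],
    [[-1, 75, 0], [0, 0, 0], 0.3],
    [[-1, 75, 0], [0, 0, 0], 0.1],
    [[-1, 75, 0], [0, 0, 0], 0.1],
    [[-1, 75, 0], [0, 0, 0], 0.1],
    [[-1, 75, 0], [0, 0, 0], 0.1],
    [[-1, 75, 0], [0, 0, 0], 0.1]
  ]
}}

```text
time: 13.62
eef_pos: [513.5, -3.9, 26.4]
orientation: [-1.571, -0.004, 0.003]
ft_force: [-1.1, 0.2, 7.1]
gripper_width: 0.322
```

Request:
{"api": "jog_arm", "payload": {
  "moves": [
    [[0, -30, 0], [0, 0, 0], 0.1],
    [[0, -90, 0], [0, 0, 0], 0.1],
    [[0, -90, 0], [0, 0, 0], 0.1],
    [[0, -90, 0], [0, 0, 0], 0.1]
  ]
}}

```text
time: 14.12
eef_pos: [513.1, -3.8, 116.8]
orientation: [-1.571, -0.005, 0.003]
ft_force: [-0.4, -1.0, -1.0]
gripper_width: 0.327
```

Run:
```python
from h import *
go(650.4,83.4,80,0)
```

```text
[137.4  37.5  86.8] [0.    0.003 0.005] yaw 0 q [-0.01  0.36  1.99 -0.    0.79 -0.01] t 14.12
```

Request:
{"api": "jog_arm", "payload": {
  "moves": [
    [[45, 0, 29], [0, 0, 0.005], 0.1],
    [[90, 0, 58], [0, 0, 0.005], 0.1],
    [[137, 0, 87], [0, 0, 0.005], 0.1],
    [[137, 37, 87], [0, 0, 0.005], 0.1],
    [[137, 37, 87], [0, 0, 0.005], 0.1],
    [[137, 37, 87], [0, 0, 0.005], 0.1]
  ]
}}

```text
time: 14.88
eef_pos: [649.1, 83.2, 80.1]
orientation: [-1.572, 0.002, 0.003]
ft_force: [-0.1, -0.0, 0.1]
gripper_width: 0.33
```

Run:
```python
from h import *
go(650.4,83.4,41,0)
```

```text
[ 1.4 39.1  0.3] [ 0.001  0.003 -0.002] yaw 0 q [ 0.13  0.59  1.68 -0.    0.87  0.12] t 14.88
```

Request:
{"api": "jog_arm", "payload": {
  "moves": [
    [[1, 25, 0], [0, 0, 0], 0.1],
    [[1, 35, 0], [0, 0, 0], 0.1],
    [[1, 38.5, 0], [0, 0, 0], 0.1],
    [[1, 39, 0], [0, 0, 0], 0.1],
    [[1, 39, 0], [0, 0, 0], 0.1],
    [[1, 39, 0], [0, 0, 0], 0.5],
    [[1, 39, 0], [0, 0, 0], 0.9],
    [[1, 39, 0], [0, 0, 0], 0.9],
    [[1, 39, 0], [0, 0, 0], 0.9],
    [[1, 0, 0], [0, 0, 0], 0.9],
    [[1, -50, 0], [0, 0, 0], 0.9],
    [[1, -50, 0], [0, 0, 0], 0.9]
  ]
}}

```text
time: 16.38
eef_pos: [652.9, 83.6, 134.4]
orientation: [-1.571, -0.005, 0.003]
ft_force: [-0.7, 0.4, -0.5]
gripper_width: 0.905
```

Run:
```python
from h import *
from plant import capture
c=capture("top"); print("ctr"); 
for n,(h,r,(a,b)) in HEADS.items():
    for A,p,bb in blobs(c,a,b): print(n,A,p.round(1),ray(c,p[0],p[1],15+h-r).round(1))
cv2.imwrite("pics/top1.png",cv2.resize(c["pixels"][100:300,140:510,::-1],None,fx=2.1,fy=2.1,interpolation=cv2.INTER_CUBIC))
go(416.2,-101.2,120,0.508)
```

```text
ctr
blue 167 [331.2 137.6] [643.2 -10.3  31. ]
green 330 [367.5 141. ] [634.9 -95.1  35. ]
[-235.8   11.7 -183.9] [ 0.001 -0.505  0.002] yaw 0.508 q [ 0.13  0.53  1.66 -0.    0.96  0.12] t 16.43
```

View pics/top1.png

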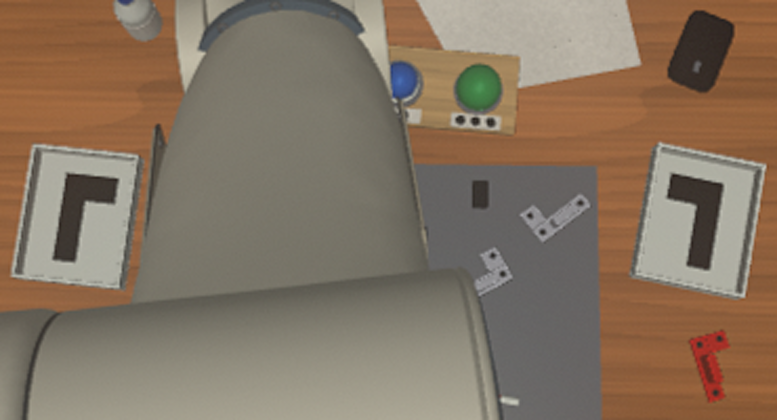

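Request:
{"api": "jog_arm", "payload": {
  "moves": [
    [[-47, 3, -37], [0, -0.1, 0], 0.6],
    [[-94, 6, -74], [0, -0.2, 0], 0.5],
    [[-141, 9, -111], [0, -0.3, 0], 0.5],
    [[-188, 12, -148], [0, -0.4, 0], 0.5],
    [[-236, 12, -184], [0.001, -0.505, 0.002], 0.5],
    [[-236, 12, -184], [0.001, -0.505, 0.002], 0.5],
    [[-236, 12, -184], [0.001, -0.505, 0.002], 0.5]
  ]
}}

```text
time: 17.3
eef_pos: [416.0, -101.4, 119.4]
orientation: [-1.57, 0.0, 0.506]
ft_force: [0.1, 1.1, -0.7]
gripper_width: 0.501
```

Run:
```python
from h import *
from plant import capture
c=capture("wrist"); cv2.imwrite("pics/w3.png",c["pixels"][...,::-1])
go(416.2,-101.2,33,0.508)
```

```text
[-0.4 86.5  0.1] [-0.    -0.001  0.   ] yaw 0.508 q [-0.24  0.25  2.16  0.    0.74 -0.75] t 17.35
```

View pics/w3.png

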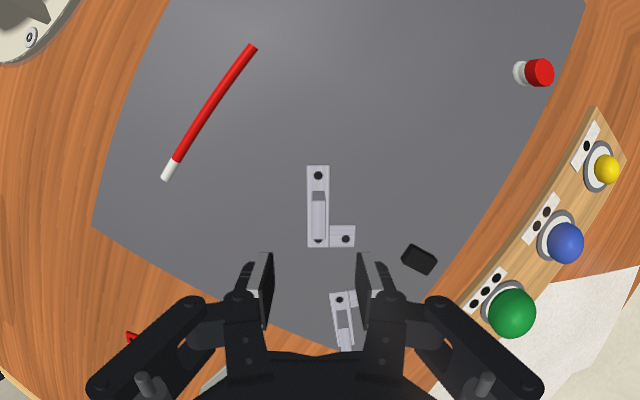

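Request:
{"api": "jog_arm", "payload": {
  "moves": [
    [[0, 50, 0], [0, 0, 0], 0.5],
    [[0, 85, 0], [0, 0, 0], 0.5],
    [[0, 86, 0], [0, 0, 0], 0.5],
    [[0, 86, 0], [0, 0, 0], 0.2],
    [[0, 86, 0], [0, 0, 0], 0.03],
    [[0, 86, 0], [0, 0, 0], 0.03],
    [[0, 86, 0], [0, 0, 0], 0.03],
    [[0, 86, 0], [0, 0, 0], 0.03],
    [[0, 86, 0], [0, 0, 0], 0.03]
  ],
  "force": 40
}}

```text
time: 18.48
eef_pos: [417.8, -101.3, 34.6]
orientation: [-1.572, -0.002, 0.507]
ft_force: [0.6, 2.9, 8.7]
gripper_width: 0.108
```

Request:
{"api": "jog_arm", "payload": {
  "moves": [
    [[0, -30, 0], [0, 0, 0], 0.03],
    [[0, -90, 0], [0, 0, 0], 0.03],
    [[0, -90, 0], [0, 0, 0], 0.03],
    [[0, -90, 0], [0, 0, 0], 0.03]
  ]
}}

```text
time: 18.98
eef_pos: [417.4, -101.2, 124.9]
orientation: [-1.573, -0.003, 0.507]
ft_force: [-0.6, -0.6, -2.0]
gripper_width: 0.106
```

Run:
```python
from h import *
go(487,-343,100,1.37)
```

```text
[ -56.5   25.2 -245.1] [ 0.003 -0.863  0.002] yaw 1.37 q [-0.24  0.24  2.15  0.    0.75 -0.75] t 18.98
```

Request:
{"api": "jog_arm", "payload": {
  "moves": [
    [[-11, 0, -50], [0, -0.15, 0], 0.03],
    [[-22, 0, -100], [0, -0.3, 0], 0.03],
    [[-34, 0, -150], [0, -0.45, 0], 0.03],
    [[-45, 0, -200], [0, -0.6, 0], 0.03],
    [[-56, 0, -245], [0, -0.75, 0], 0.03],
    [[-56, 25, -245], [0.003, -0.863, 0.002], 0.03],
    [[-56, 25, -245], [0.003, -0.863, 0.002], 0.03],
    [[-56, 25, -245], [0.003, -0.863, 0.002], 0.03]
  ]
}}

```text
time: 19.98
eef_pos: [486.8, -341.8, 99.4]
orientation: [-1.569, -0.001, 1.368]
ft_force: [0.4, -0.0, -1.8]
gripper_width: 0.106
```

Run:
```python
from h import *
go(487,-343,39.5,1.37)
```

```text
[-1.1 59.9 -0.6] [-0.002 -0.002  0.001] yaw 1.37 q [-0.61  0.49  1.81 -0.    0.84 -1.98] t 19.98
```

Request:
{"api": "jog_arm", "payload": {
  "moves": [
    [[-1, 35, -1], [0, 0, 0], 0.03],
    [[-1, 52, -1], [0, 0, 0], 0.03],
    [[-1, 59, -1], [0, 0, 0], 0.03],
    [[-1, 60, -1], [0, 0, 0], 0.03],
    [[-1, 60, -1], [0, 0, 0], 0.03],
    [[-1, 60, -1], [0, 0, 0], 0.25],
    [[-1, 60, -1], [0, 0, 0], 0.35],
    [[-1, 60, -1], [0, 0, 0], 0.35],
    [[-1, 60, -1], [0, 0, 0], 0.35],
    [[-1, 20, -1], [0, 0, 0], 0.35],
    [[-1, -30, -1], [0, 0, 0], 0.5],
    [[-1, -30, -1], [0, 0, 0], 0.5]
  ]
}}

```text
time: 21.48
eef_pos: [489.7, -344.6, 133.4]
orientation: [-1.575, 0.002, 1.368]
ft_force: [-0.0, 0.5, 0.5]
gripper_width: 0.498
```

Run:
```python
from h import *
from plant import capture
c=capture("wrist"); cv2.imwrite("pics/w4.png",c["pixels"][...,::-1])
go(493,-190,120,0.655)
```

```text
[151.5  11.1  26.7] [ 0.002  0.713 -0.   ] yaw 0.655 q [-0.62  0.45  1.79 -0.    0.9  -1.98] t 21.52
```

View pics/w4.png

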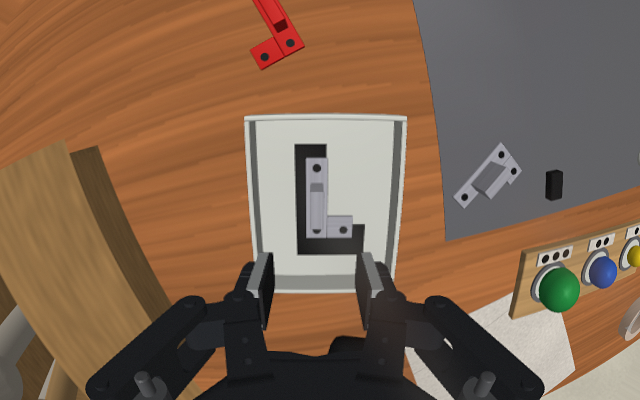

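Left plate lies in its tray on its own outline (about 315,195), blade up. The grey right plate is still at (490,177). The red look-alike at (275,35) stays put. Next is plate_right.

Request:
{"api": "jog_arm", "payload": {
  "moves": [
    [[50, 2, 9], [0, 0.15, 0], 0.5],
    [[100, 5, 18], [0, 0.3, 0], 0.5],
    [[151, 8, 27], [0, 0.45, 0], 0.5],
    [[151, 11, 27], [0.002, 0.6, 0], 0.5],
    [[151, 11, 27], [0.002, 0.713, 0], 0.5],
    [[151, 11, 27], [0.002, 0.713, 0], 0.5],
    [[151, 11, 27], [0.002, 0.713, 0], 0.5]
  ]
}}

```text
time: 22.4
eef_pos: [492.2, -190.4, 119.5]
orientation: [-1.57, 0.001, 0.657]
ft_force: [1.4, 0.2, 0.1]
gripper_width: 0.501
```

Run:
```python
from h import *
go(493,-190,33,0.655)
```

```text
[ 0.9 86.5 -0.3] [-0.001  0.002 -0.001] yaw 0.655 q [-0.37  0.38  1.95 -0.    0.82 -1.03] t 22.4
```

Request:
{"api": "jog_arm", "payload": {
  "moves": [
    [[1, 50, 0], [0, 0, 0], 0.5],
    [[1, 85, 0], [0, 0, 0], 0.5],
    [[1, 86, 0], [0, 0, 0], 0.5],
    [[1, 86, 0], [0, 0, 0], 0.2],
    [[1, 86, 0], [0, 0, 0], 0.03],
    [[1, 86, 0], [0, 0, 0], 0.03],
    [[1, 86, 0], [0, 0, 0], 0.03],
    [[1, 86, 0], [0, 0, 0], 0.03],
    [[1, 86, 0], [0, 0, 0], 0.03]
  ]
}}

```text
time: 23.52
eef_pos: [493.9, -190.2, 34.9]
orientation: [-1.572, -0.0, 0.657]
ft_force: [-0.5, 0.1, 7.3]
gripper_width: 0.105
```

Request:
{"api": "jog_arm", "payload": {
  "moves": [
    [[0, -30, 0], [0, 0, 0], 0.03],
    [[0, -90, 0], [0, 0, 0], 0.03],
    [[0, -90, 0], [0, 0, 0], 0.03],
    [[0, -90, 0], [0, 0, 0], 0.03]
  ]
}}

```text
time: 24.02
eef_pos: [493.6, -190.0, 125.0]
orientation: [-1.572, -0.001, 0.657]
ft_force: [0.1, -0.3, -2.2]
gripper_width: 0.104
```

Run:
```python
from h import *
go(482,336,125,1.48)
```

```text
[ 3.121e+02 -4.000e-01  4.236e+02] [ 0.002 -0.823  0.   ] yaw 1.48 q [-0.37  0.37  1.95 -0.    0.82 -1.03] t 24.02
```

Request:
{"api": "jog_arm", "payload": {
  "moves": [
    [[35, 0, 47], [0, -0.15, 0], 0.03],
    [[70, 0, 94], [0, -0.3, 0], 0.03],
    [[105, 0, 141], [0, -0.45, 0], 0.03],
    [[140, 0, 188], [0, -0.6, 0], 0.03],
    [[175, 0, 235], [0, -0.75, 0], 0.03],
    [[209, 0, 282], [0, -0.82, 0], 0.03],
    [[244, 0, 330], [0, -0.82, 0], 0.03],
    [[278, 0, 377], [0, -0.82, 0], 0.03],
    [[312, 0, 424], [0, -0.82, 0], 0.03],
    [[312, 0, 424], [0, -0.82, 0], 0.03],
    [[312, 0, 424], [0, -0.82, 0], 0.03]
  ]
}}

```text
time: 25.4
eef_pos: [480.4, 335.5, 122.8]
orientation: [-1.57, 0.003, 1.478]
ft_force: [-0.4, -0.4, -1.0]
gripper_width: 0.109
```

Run:
```python
from h import *
go(482,336,39.5,1.48)
```

```text
[ 0.9 83.3 -1.7] [-0.001 -0.002 -0.003] yaw 1.48 q [ 0.61  0.45  1.82 -0.    0.88 -0.87] t 25.4
```

Request:
{"api": "jog_arm", "payload": {
  "moves": [
    [[1, 50, -2], [0, 0, 0], 0.03],
    [[1, 73, -2], [0, 0, 0], 0.03],
    [[1, 82, -2], [0, 0, 0], 0.03],
    [[1, 83.5, -2], [0, 0, 0], 0.03],
    [[1, 83.5, -2], [0, 0, 0], 0.03],
    [[1, 83.5, -2], [0, 0, 0], 0.25],
    [[1, 83.5, -2], [0, 0, 0], 0.35],
    [[1, 83.5, -2], [0, 0, 0], 0.35],
    [[1, 83.5, -2], [0, 0, 0], 0.35],
    [[1, 30, -2], [0, 0, 0], 0.35],
    [[1, -30, -2], [0, 0, 0], 0.5],
    [[1, -30, -2], [0, 0, 0], 0.5]
  ]
}}

```text
time: 26.9
eef_pos: [485.0, 338.2, 157.6]
orientation: [-1.576, -0.002, 1.478]
ft_force: [-1.1, 0.2, -1.1]
gripper_width: 0.495
```

Run:
```python
from h import *
go(250,480,250,1.48)
```

```text
[119.7 -93.4 246.6] [ 0.006 -0.002  0.002] yaw 1.48 q [ 0.61  0.41  1.79 -0.    0.94 -0.87] t 26.9
```

Withdraw so the top camera has a clear view.

Request:
{"api": "jog_arm", "payload": {
  "moves": [
    [[0, -60, 0], [0, 0, 0], 0.5],
    [[30, -93, 60], [0, 0, 0], 0.5],
    [[60, -93, 120], [0, 0, 0], 0.5],
    [[90, -93, 180], [0, 0, 0], 0.5],
    [[120, -93, 245], [0, 0, 0], 0.5],
    [[120, -93, 245], [0, 0, 0], 0.5],
    [[120, -93, 245], [0, 0, 0], 0.5]
  ]
}}

```text
time: 27.78
eef_pos: [249.6, 480.7, 248.7]
orientation: [-1.576, -0.001, 1.482]
ft_force: [0.6, 0.0, -0.3]
gripper_width: 0.504
```

Run:
```python
from h import *
from plant import capture
c=capture("top")
for n,(h,r,(a,b)) in HEADS.items():
    for A,p,bb in blobs(c,a,b): print(n,A,p.round(1),ray(c,p[0],p[1],15+h-r).round(1))
P=cloud(c)
for x0,y0,x1,y1 in((155,178,200,228),(452,178,495,232)):
    Q=P[y0:y1,x0:x1].reshape(-1,3); q=Q[(Q[:,2]>29)&(Q[:,2]<45)]; print(len(q),q.mean(0).round(1),cv2.minAreaRect(q[:,:2].astype(np.float32)))
cv2.imwrite("pics/top2.png",cv2.resize(c["pixels"][100:300,140:510,::-1],None,fx=2.1,fy=2.1,interpolation=cv2.INTER_CUBIC))
```

```text
yellow 119 [291.6 135.5] [648.4  83.3  27. ]
blue 206 [329.9 137.8] [642.9  -7.1  31. ]
green 333 [367.5 141. ] [634.9 -95.   35. ]
84 [475.7 326.5  34.4] ((489.14141845703125, 338.5896301269531), (143.4705352783203, 33.340206146240234), 49.9449577331543)
74 [ 487.4 -339.8   35.7] ((488.07183837890625, -319.7567138671875), (62.87178421020508, 121.87608337402344), 89.08148956298828)
```

View pics/top2.png

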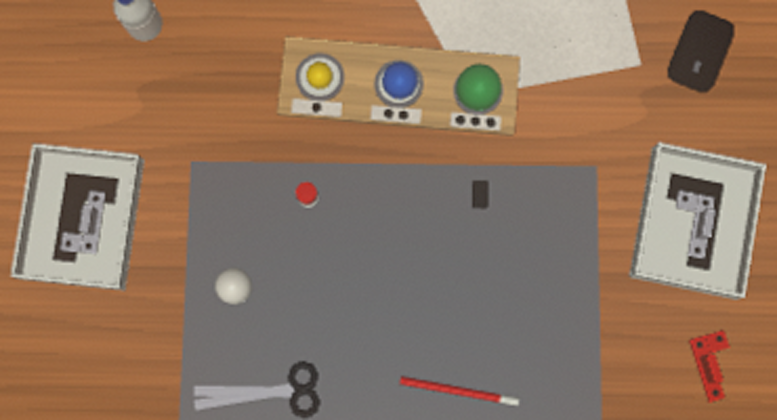

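The final top view shows everything in place: heads within about 2 mm of the mark centres, both plates inside their trays, and the arm clear. I'm handing in.

```bash
python3 -c "
from plant import robot
print(robot.sign_off())"
```

```text
the job is handed in; nothing more can be done
None
```

All five parts are in place, released and at rest, and I handed the job in at about 28 s of the 128 s allowed. `sign_off()` reports no verdict, so success is judged only from my own checks.

- **Heads:** the small yellow one is on one dot, the medium blue one on two dots and the large green one on three dots. In the last top picture each stood within about 2 mm of its mark's centre (limit 14 mm), and all looked upright.
- **Plates:** each lies flat, blade up and clear of the walls, in the tray with its own outline. `plate_right` is turned about 180° from its outline, which the task allows. I judged their flatness only from the pictures.
- **Look-alikes:** the white head and the red plate were not touched.
- **Checks that disagreed:**
  - The recognition network could not tell the three marks apart, so I used the dot counts. It also rated the red plate above the real right-hand one, which I told apart by colour and the side its foot points to.
  - Two readings could not be used. My final depth fit for the blades caught the tray rims, and the first reading of the blue head was taken while the arm partly hid it. For the plates I relied on the picture; the second blue reading, with the arm clear, was fine.

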